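# Try the beam scale and lift off its check weight with the sprung tweezers

## Robot

A 6-joint arm with a two-finger parallel gripper is mounted at the origin on a cart in front of the work surface, level with it; the furniture and walls round the work are solid. World frame = base frame: x ahead of the robot, y to its left, z up, the work surface at z = 0. Lengths are in m, angles in degrees, forces in N, time in s.
With the tool pointing down it reaches from about 0.3 to 0.75 m from the base axis. Payload 8.5 kg.
Tool frame: the origin (TCP) lies at the very end of the fingers, on their centre line; the grasp point (between the pads) lies 19 mm behind it; z points along the fingers, y is the line along which they close (so a half turn about z gives the same grasp; the last joint's range is limited). The gripper opens to 85 mm and grips with 20 to 120 N. Pads are 22 mm wide; open, the fingers measure 114 mm over their backs; the gripper's body (76 mm by 85 mm) begins 54 mm behind the grasp point. The pads swing forward as they close: fully open they stand 13 mm farther back than shut.
Start: joints at [-77.882, 21.807, 74.336, -0, 83.858, -12.336], TCP at [0.228, -0.501, 0.231] pointing down, gripper open.
Joint ranges: [-178.18, 178.18], [-50.72, 133.34], [12.68, 142.11], [-81.47, 261.47], [9.98, 163.14], [-165.26, 165.26]. Speed limits (degrees/s): [136.94, 136.94, 180, 180, 180, 180].

## Interface

Orientations are given as a 3x3 rotation matrix whose columns are the frame's x, y, z axes.
In Python, from rig import env gives the robot as it stands.
- The arm moves only by the tool move_arm, never from a script. Its argument "plan" is a list of rows, each a list of 7 numbers: the turn, a rotation vector about the tool's x, y, z in degrees, then the shift along the tool's x, y, z in cm, then the gripper command: -1 is shut, 1 is fully open, values between are in proportion. In form: [[ax, ay, az, tx, ty, tz, jaw], ...]. A call has 1 to 5 rows; each row is the pose to reach, as a shift and turn from the pose commanded when the call began, along the tool's axes at that moment; what a row does not reach only later rows make up. A row lasts 1/10 s, in which the tool goes at most 50 mm and 8.59 degrees, less where a joint would pass 70% of its speed; a pose out of reach is approached as far as the arm can. A call with a gripper value outside its range is refused whole. The fingers move at their own pace and stop on an object; "squeeze" is the grip in N (left out, the last holds). Time passes only in rows, so rows that repeat a pose let the fingers close. It gives the time, the measured TCP pose, the force, the opening and the grip force at its end, in the units of the state.
- env.observe(): the state, without advancing time (a new reading comes with each control period).
- env.get_image(name): name is "side" or "top" or "wrist"; returns a dict with "color" (480x640x3 uint8, red, green, blue), "fov_y" (degrees; the focal length in pixels is half the picture's height over the tangent of half this angle, whatever the lens; pixels are square), "cx", "cy" (the principal point, pixels), "distortion" ([k1, k2, p1, p2, k3] as OpenCV has them; the pictures are not rectified), "R" (3x3) and "t" (3): a world point X has camera coordinates R X + t. Camera axes: x right, y down, z forward; pixel columns grow to the right and rows downward; lengths in m; the calibration is good to about 2 mm. A picture is of the moment at which its call begins. There is no depth.
- env.close_job(): hands the job in; it is judged then, once.
Trained networks look in a picture, given as the dict that the camera call returned (one of the last four; its "shot" number tells which), for a name from the list of things; names that differ only in an ending like _2 or _b are one class to them, and where a whole thing is asked for, a point or a joint stands for the part that bears it (a point fixed in the world has none). Each returns a list of dicts, best first, with "conf" (0 to 1); they miss things now and then, are a little off and sometimes report something else, mostly with a low value. They report only what shows in the picture. A call takes as long as a camera call. They do not tell look-alikes from the thing itself.
- env.outline_of(target, picture): "mask" (480x640 bool, what is visible of it) and "bbox" ([centre column, centre row, width, height] in pixels, round what is visible of it).
- env.tip_of(target, picture): "pixel" ([column, row] in pixels: a listed point, or the origin of a listed thing).
The state is a dict: "time_s": time; "q": joint angles; "qvel": joint speeds; "joint_efforts": joint torques, N m; "position": TCP position; "tool_rot": TCP orientation; "ft_force": force on the tool from outside, world axes, zero at the start; "wrist_torque": the same for the moment, N m; "grip_width": finger opening in m; "gripper_force": force on a finger pad.
Only numpy, scipy, OpenCV 4.12 (cv2) and the standard library are available. Lean on these libraries where they do the work, as an engineer would, in place of code of your own. Each camera call takes 0.05 s, during which the arm holds its last target. There are 200 camera calls.

## Task

Tilt the beam scale's arrest lever towards the robot so that the beam is released and tips under the check weight, then swing it fully back so that the beam is arrested level again. Then pick up the sprung tweezers, bring the open tips down either side of the weight's knob, squeeze them under the knob to the marked 14 mm gap (right arm midway between the two ribs on the cross tongue) and lift the weight upright about 5 cm off its pan. Finish while still holding it there, the gap steady, nothing put down or let go; never touch the weight with the fingers, and leave the small things lying around where they are.

Things in the scene. Friction and masses are not known exactly. Their poses are not given: they have to be found in the camera images.
- balance: Grey beam scale fixed to the table. Origin: on the table under the pivot; z up. Base 80 (x) by 190 mm (y -70 to +120), 12 high. Beam along y over x=0, 85 mm up; column at x=+24, 90 mm high. Steel pan (64 mm across) centred at x 0, y -100 mm, its top 98 mm above the table; counterpoise (34 mm across) at y +40 to +70 mm; arrest lever at y +140 mm, beyond the base.
- arrest (a joint): Arrest lever, rad: 0 = arrested (leans 0.45 rad from upright to the balance's +x, away from the robot), 0.9 = fully released (leans 0.45 rad to -x). Hinge along the balance's y. Stays where left; about 1.5 N at the knob moves it. At 0 a fork holds the beam level to about 0.03 rad; from about 0.75 the fork is off the beam.
- arrest_knob (a point): Centre of the lever's knob, a black cylinder 18 mm across lying along the balance's y, 14 mm wide (pinch it from above across that width; it may turn between the fingers). It is on an 8 mm rod, 70 mm from the hinge: 85 mm above the table at either end, 92 midway. 60 mm free on both sides along y.
- arrest_hinge (a point): Point on the lever's hinge line below the knob, 22 mm above the table; fixed to the balance.
- beam (a joint): Beam angle, rad: 0 level, + = pan side down. Stops at +-0.12. Released, the loaded beam tips to +0.12.
- check_weight: Aluminium check weight of about 50 g standing on the pan. Origin: centre of its underside; z up. Body 30 mm across, 16 mm high; thin neck 7 mm across from 16 to 30 mm high; flat round knob 26 mm across from 30 to 37 mm high. It is round: its yaw means nothing.
- tweezers: Steel sprung tweezers lying loose and flat, 172 mm long, 24 high, 50 g. Origin: on the hinge at the closed end, underside. x runs along the fixed left arm to the tips, y left, z up; the right arm swings about z at the origin. At the marked gap the arms are parallel to x, 22 mm over outsides, midline y=0; open, the right arm is 0.2267 rad farther out and the grip plates measure 40 mm over outsides.
- jaw (a joint): Squeeze angle of the right arm, rad: 0 open (48 mm at the tip points), 0.2267 marked gap (14 mm), 0.29 stop. 0.01 rad is 1.5 mm of gap, 0.8 mm at the grip plates. Springs open: 6 N at the plates when open, 12 N at the mark. A cross tongue fixed to the left arm passes over the right arm 115 mm from the hinge; its two ribs are 9 mm apart, the arm midway at the mark.
- tip_left (a point): Inner face of the left tip bar, 150 mm from the hinge, mid height (4.5 mm above the underside). Bars are 5 mm high, 4 mm thick, from 129 to 172 mm from the hinge, with 12 mm high nibs at the ends. The weight's neck belongs midway between tip_left and tip_right.
- tip_right (a point): Inner face of the right tip bar, 150 mm from the hinge, mid height of the bar.
- grip_left (a point): Outer face of the left grip plate (ribbed, upright, 26 mm long, 24 mm high, 80 mm from the hinge), 12 mm above the underside.
- grip_right (a point): Outer face of the right grip plate, mid height.
- tube_a: Bystander: orange tapered tube 20x98 mm lying on the table. Origin: centre of its underside.
- cone_a: Bystander: slim paper cone 12x92 mm lying on the table. Origin: centre of its underside.
- gauge_a: Bystander: flat pale gauge plate 34x75x6 mm with two holes, lying on the table. Origin: centre of its underside.
Things that resemble listed ones, but are neither listed nor needed, are in the scene too. There is more than one size of the check_weight; the job needs the smaller.

How it is judged (in metres and radians):
On the way, in this order (a step that is already met when the one before it is completed fails the run):
1. the arrest lever is over to released and the beam tips down under the weight (value of joint arrest above 0.6 rad and value of joint beam above 0.08 rad), for 0.2 s.
2. the lever is back and the beam is arrested level, the weight still on its pan (value of joint arrest below 0.15 rad and value of joint beam between -0.05 and 0.05 rad and contact force between check_weight and balance above 0.15 N), for 0.2 s.
At the end, for the whole second after the job is handed in: Weight hangs by its knob in the tweezers, still and upright (0.35 rad), underside over 125 mm above the table, touching no scale or finger; jaw held within 0.022 rad of the mark (gap 14 mm, 3.3 mm either way); tweezers off the scale; lever under 0.15 rad, beam level within 0.05 rad (value of joint jaw between 0.2047 and 0.2487 rad and velocity of joint jaw between -0.1 and 0.1 rad/s and height (world z) of check_weight above 0.125 m and angle between check_weight's own z axis and vertical below 0.35 rad and linear speed of check_weight below 0.03 m/s and contact force between check_weight and tweezers above 0.2 N and contact force between each of check_weight, tweezers and balance below 0.05 N and contact force between check_weight and the fingers below 0.05 N and contact force between tweezers and the fingers above 2 N and value of joint arrest below 0.15 rad and value of joint beam between -0.05 and 0.05 rad); the arm keeps its last pose, push and grip.
It fails at once if the weight is lifted off or away while the beam is released (height (world z) of check_weight above 0.118 m and value of joint arrest above 0.3 rad).
It fails at once if the weight is knocked off the pan or dropped (height (world z) of check_weight below 0.07 m).
It fails at once if the gripper's fingers touch the weight (contact force between check_weight and the fingers above 0.5 N).
It fails at once if the small things around are disturbed by more than 30 mm (distance of any of tube_a, cone_a, gauge_a from where it was at the start of the episode above 0.03 m).
It also fails if it takes over 61 s, if anything falls off the work surface, if the arm or the gripper's body presses on something with over 40 N, if the wrist force passes 120 N, or if a joint passes its speed limit or range.

## Working session

There is one attempt and no reset: what is moved stays moved. The work goes in short steps, Python scripts to look and compute and a tool call to move; the robot and the scene stay as the last step left them, time stands still between calls to the robot, and variables do not carry over. Pictures are saved under pics/ and viewed, at most 10 in all, crops included, and the job is handed in when it is done.

Besides the shell and the picture viewer there is one more tool, called after "Request:" as name(argument=value, ...), one argument or row to a line, values as JSON. move_arm: Moves the arm, as the interface text tells. Its arguments: {"type":"object","properties":{"plan":{"type":"array"},"squeeze":{"type":"number"}},"required":["plan"]}

```bash
mkdir -p pics; ls; cat > h.py <<'E'
import numpy as np, cv2
from rig import env
def K(p):
    f=240/np.tan(np.radians(p["fov_y"])/2)
    return np.array([[f,0,p["cx"]],[0,f,p["cy"]],[0,0,1.]])
def ray(p,px):
    u=cv2.undistortPoints(np.array([[px]],float),K(p),np.array(p["distortion"],float))[0,0]
    R=np.array(p["R"]);t=np.array(p["t"])
    return -R.T@t, R.T@np.array([u[0],u[1],1])
def atz(p,px,z):
    o,d=ray(p,px); return o+d*(z-o[2])/d[2]
def proj(p,X):
    return cv2.projectPoints(np.array(X,float).reshape(-1,3),cv2.Rodrigues(np.array(p["R"]))[0],np.array(p["t"],float),K(p),np.array(p["distortion"],float))[0][:,0]
def tri(obs):
    A=0;b=0
    for p,px in obs:
        o,d=ray(p,px);d/=np.linalg.norm(d);M=np.eye(3)-np.outer(d,d);A=A+M;b=b+M@o
    return np.linalg.solve(A,b)
def save(p,n,box=None,s=1):
    c=p["color"][:,:,::-1]
    if box: c=c[box[1]:box[3],box[0]:box[2]]
    cv2.imwrite("pics/"+n,cv2.resize(c,None,fx=s,fy=s,interpolation=cv2.INTER_CUBIC))
E
python3 - <<'E'
from h import *
P={n:env.get_image(n) for n in("top","side")}
for n in P: save(P[n],n+"0.png")
Z=dict(arrest_knob=.085,arrest_hinge=.022,check_weight=.098,tweezers=0,tip_left=.0045,tip_right=.0045,grip_left=.012,grip_right=.012,tube_a=0,cone_a=0,gauge_a=0,balance=0)
for k,z in Z.items():
  for n,p in P.items():
    for d in env.tip_of(k,p)[:3]:
      print(k,n,np.round(d["pixel"]),round(d["conf"],2),np.round(atz(p,d["pixel"],z),3))
E
```

```text
pics
arrest_knob top [197. 234.] 0.58 [0.51  0.228 0.085]
arrest_knob side [288. 298.] 0.68 [0.516 0.237 0.085]
arrest_knob side [294. 221.] 0.23 [ 0.569 -0.123  0.085]
arrest_hinge top [200. 250.] 0.93 [0.476 0.234 0.022]
arrest_hinge top [474. 259.] 0.39 [ 0.459 -0.391  0.022]
arrest_hinge side [306. 328.] 0.74 [0.483 0.233 0.022]
check_weight top [347. 259.] 0.61 [ 0.456 -0.099  0.098]
check_weight top [305. 255.] 0.56 [ 0.463 -0.008  0.098]
check_weight side [331. 237.] 0.78 [ 0.467 -0.015  0.098]
check_weight side [336. 258.] 0.62 [0.445 0.091 0.098]
check_weight side [307. 331.] 0.52 [0.464 0.353 0.098]
tweezers top [477. 254.] 0.66 [ 0.47  -0.402  0.   ]
tweezers side [348. 214.] 0.48 [ 0.454 -0.407  0.   ]
tip_left top [416. 278.] 0.63 [ 0.414 -0.261  0.004]
tip_left side [358. 231.] 0.46 [ 0.417 -0.277  0.004]
tip_right top [411. 258.] 0.56 [ 0.462 -0.25   0.004]
tip_right side [295. 220.] 0.73 [ 0.6   -0.322  0.004]
tip_right side [342. 232.] 0.48 [ 0.462 -0.263  0.004]
tip_right side [300. 244.] 0.42 [ 0.56  -0.165  0.004]
grip_left top [442. 274.] 0.79 [ 0.424 -0.32   0.012]
grip_left side [355. 222.] 0.72 [ 0.431 -0.324  0.012]
grip_right top [440. 253.] 0.47 [ 0.472 -0.315  0.012]
grip_right side [344. 216.] 0.56 [ 0.465 -0.357  0.012]
tube_a top [445. 197.] 0.85 [ 0.604 -0.33   0.   ]
tube_a side [293. 219.] 0.61 [ 0.61  -0.339  0.   ]
cone_a top [374. 219.] 0.53 [ 0.551 -0.165  0.   ]
cone_a side [302. 242.] 0.42 [ 0.559 -0.189  0.   ]
gauge_a top [333. 218.] 0.8 [ 0.552 -0.069  0.   ]
gauge_a side [299. 264.] 0.79 [ 0.545 -0.064  0.   ]
gauge_a side [292. 221.] 0.64 [ 0.609 -0.323  0.   ]
balance top [264. 254.] 0.81 [0.469 0.091 0.   ]
balance top [197. 233.] 0.45 [0.517 0.246 0.   ]
balance side [330. 239.] 0.63 [ 0.488 -0.221  0.   ]
```

View pics/top0.png

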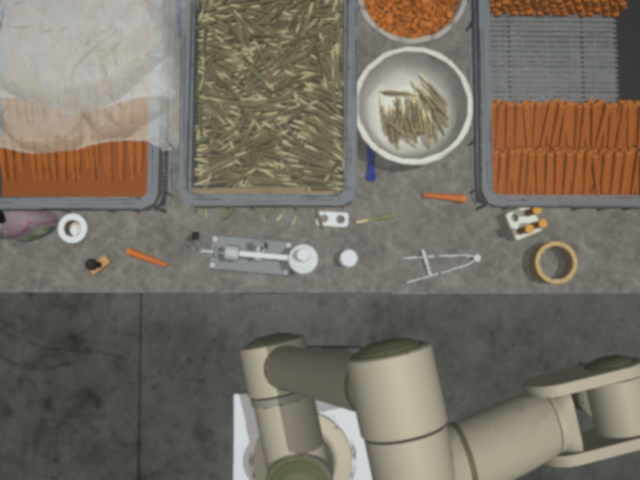

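View pics/side0.png

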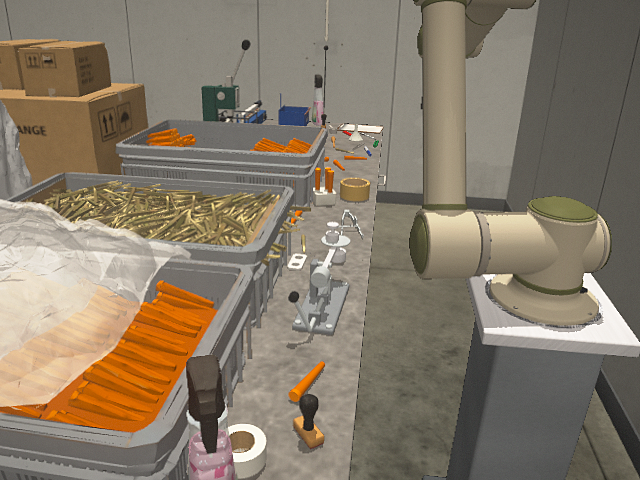

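Top view: the scale sits at (250,255), its knob at (196,236), the weight on its pan at (303,258), and the tweezers' hinge at (477,258) with tips near (406,258) and (408,282).

What could be mistaken for what I want:
- **Weight:** the one on the pan (303,258) or the loose, bigger one on the table (347,259). I choose the one on the pan.
- **Lever:** the black knob (196,236) or the stamp (95,265). I choose the knob beyond the scale's base.
- **Tweezers:** only one pair, at (440,265).

```bash
python3 - <<'E'
from h import *
T=env.get_image("top");S=env.get_image("side")
a=cv2.resize(S["color"][180:350,260:385],(500,680))[:580]
b=cv2.resize(T["color"][210:300,185:365],(0,0),fx=4,fy=4)
cv2.imwrite("pics/crop1.png",cv2.resize(S["color"][195:345,270:390],(480,600),interpolation=cv2.INTER_CUBIC)[:,:,::-1])
for k in("arrest_knob","arrest_hinge","check_weight"):
  t=env.tip_of(k,T);s=env.tip_of(k,S)
  for i in t[:2]:
    for j in s[:2]:
      print(k,i["pixel"],j["pixel"],np.round(tri([(T,i["pixel"]),(S,j["pixel"])]),4))
o=env.observe();print(o["time_s"],o["position"],np.round(o["tool_rot"],3),o["grip_width"])
E
```

```text
arrest_knob [195.4, 233.4] [290.6, 300.8] [0.5116 0.2341 0.0772]
arrest_hinge [200.5, 251.1] [305.5, 329.5] [0.4792 0.2347 0.0194]
arrest_hinge [476.8, 257.9] [305.5, 329.5] [ 0.533  -0.5089 -0.4811]
check_weight [304.6, 256.2] [331.4, 237.2] [ 0.4633 -0.0071  0.1004]
check_weight [304.6, 256.2] [324.3, 298.8] [ 0.4708 -0.0011 -0.0525]
check_weight [347.8, 256.4] [331.4, 237.2] [ 0.4682 -0.1011  0.0585]
check_weight [347.8, 256.4] [324.3, 298.8] [ 0.4772 -0.1062 -0.115 ]
1.7 [ 0.22766566 -0.50066121  0.23131998] [[ 0.91   0.414  0.   ]
 [ 0.414 -0.91  -0.   ]
 [ 0.     0.    -1.   ]] 0.08566113648606187
```

View pics/crop1.png

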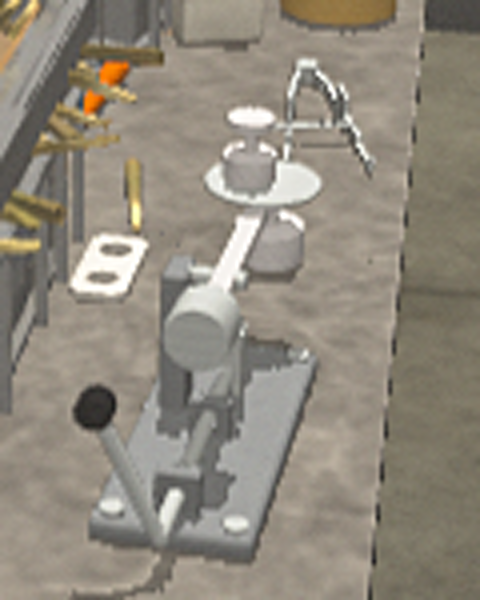

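Side crop: the knob is at (294,297), the rod runs down to the hinge at (306,330), and the pan weight has a wide knob on a neck at (332,225). That is the small check weight. I'm moving over the lever.

Request:
move_arm(
  plan=[
    [0,0,7,3.5,-3.5,0,1],
    [0,0,14,7,-7,0,1],
    [0,0,21,10.5,-10.5,0,1],
    [0,0,28.2,14,-14,0,1],
    [0,0,28.2,17.8,-17.5,0,1],
  ],
)

```text
time_s: 2.2
position: [0.3168, -0.2673, 0.2315]
tool_rot: [[0.998, -0.07, 0.0], [-0.07, -0.998, -0.0], [0.0, 0.0, -1.0]]
ft_force: [1.8, -0.9, 0.3]
grip_width: 0.0856
gripper_force: 0.0
```

Request:
move_arm(
  plan=[
    [0,0,0,1.3,-4.3,0,1],
    [0,0,0,2.6,-8.6,0,1],
    [0,0,0,4,-13,0,1],
    [0,0,0,5.3,-17,0,1],
  ],
)

```text
time_s: 2.6
position: [0.3809, -0.1011, 0.2316]
tool_rot: [[0.998, -0.065, 0.001], [-0.065, -0.998, -0.0], [0.001, 0.0, -1.0]]
ft_force: [0.1, 0.4, -0.2]
grip_width: 0.0854
gripper_force: 0.0
```

Request:
move_arm(
  plan=[
    [0,0,0,1.3,-4.3,0,1],
    [0,0,0,2.6,-8.6,0,1],
    [0,0,0,4,-13,0,1],
    [0,0,0,5.3,-17,0,1],
  ],
)

```text
time_s: 3.0
position: [0.445, 0.0653, 0.2315]
tool_rot: [[0.998, -0.065, 0.001], [-0.065, -0.998, -0.0], [0.001, 0.0, -1.0]]
ft_force: [0.7, -0.7, 0.1]
grip_width: 0.0857
gripper_force: 0.0
```

Request:
move_arm(
  plan=[
    [0,0,0,1,-4,0.5,1],
    [0,0,0,2,-8,2,1],
    [0,0,0,3,-12,3,1],
    [0,0,0,3.3,-14.5,3,1],
    [0,0,0,3.3,-14.5,3,1],
  ],
)

```text
time_s: 3.5
position: [0.4871, 0.2082, 0.2007]
tool_rot: [[0.998, -0.062, -0.001], [-0.062, -0.998, 0.0], [-0.001, -0.0, -1.0]]
ft_force: [0.8, 0.4, 0.5]
grip_width: 0.0853
gripper_force: 0.0
```

```bash
python3 - <<'E'
from h import *
W=env.get_image("wrist");S=env.get_image("side")
save(W,"w1.png")
o=env.observe();R=np.array(o["tool_rot"]);p=np.array(o["position"])
for k,z in(("arrest_knob",.085),("arrest_hinge",.022),("check_weight",.098)):
  for q in env.tip_of(k,W)[:2]: print(k,q["pixel"],q["conf"],np.round(atz(W,q["pixel"],z),4))
  for q in env.tip_of(k,S)[:2]: print(k,"side",q["pixel"],q["conf"],np.round(atz(S,q["pixel"],z),4))
print(p)
E
```

```text
arrest_knob [276.3, 211.8] 0.73 [0.5079 0.2331 0.085 ]
arrest_knob side [290.8, 297.3] 0.91 [0.5111 0.235  0.085 ]
arrest_knob side [296.0, 262.5] 0.29 [0.5254 0.0974 0.085 ]
arrest_hinge [286.9, 235.7] 0.58 [0.4748 0.233  0.022 ]
arrest_hinge side [289.7, 222.0] 0.72 [ 0.6043 -0.263   0.022 ]
arrest_hinge side [309.9, 329.0] 0.62 [0.4754 0.2356 0.022 ]
check_weight [638.0, 224.2] 0.86 [ 0.488  -0.0158  0.098 ]
check_weight [612.6, 258.8] 0.56 [4.639e-01 3.000e-04 9.800e-02]
check_weight side [338.6, 262.6] 0.55 [0.4381 0.1081 0.098 ]
check_weight side [342.2, 231.2] 0.52 [ 0.4452 -0.0502  0.098 ]
[0.48685439 0.20569504 0.20122705]
```

View pics/w1.png

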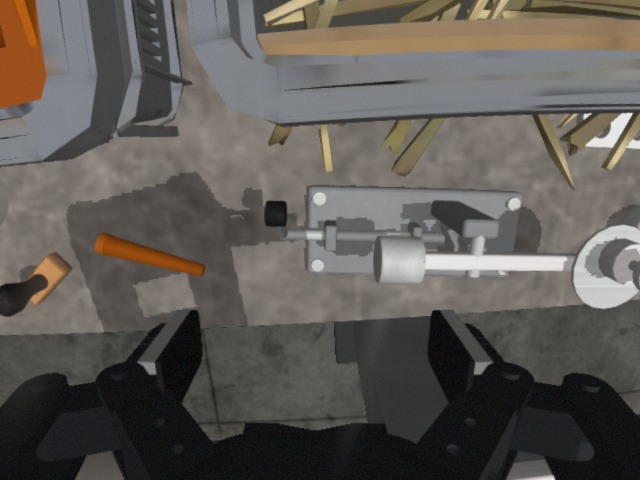

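The wrist view shows the black knob at (276,212), left of the base, with the orange decoy tube below it and clear of the fingers. I'm narrowing the fingers and going down over the knob.

Request:
move_arm(
  plan=[
    [0,0,0,0.7,-1,2,0],
    [0,0,0,2,-2.8,4,0],
    [0,0,0,2,-2.8,7,0],
    [0,0,0,2,-2.8,9,0],
    [0,0,0,2,-2.8,9,0],
  ],
)

```text
time_s: 4.4
position: [0.5076, 0.2316, 0.109]
tool_rot: [[0.998, -0.066, -0.005], [-0.066, -0.998, -0.001], [-0.005, 0.002, -1.0]]
ft_force: [-0.5, 0.1, -0.0]
grip_width: 0.0425
gripper_force: 0.0
```

```bash
python3 - <<'E'
from h import *
W=env.get_image("wrist");save(W,"w2.png")
for q in env.tip_of("arrest_knob",W)[:2]: print(q["pixel"],q["conf"],np.round(atz(W,q["pixel"],.085),4))
o=env.observe();print(o["position"],o["grip_width"],o["ft_force"])
print(proj(W,[[0.5085,0.2335,.085],o["position"]]))
E
```

```text
[310.0, 294.0] 0.9 [0.5063 0.234  0.085 ]
[0.50915894 0.23208444 0.11204007] 0.04284050955157426 [ 0.02959529 -0.77987135  0.42566733]
[[310.85390336 289.52207927]
 [313.74606135 314.32642799]]
```

View pics/w2.png

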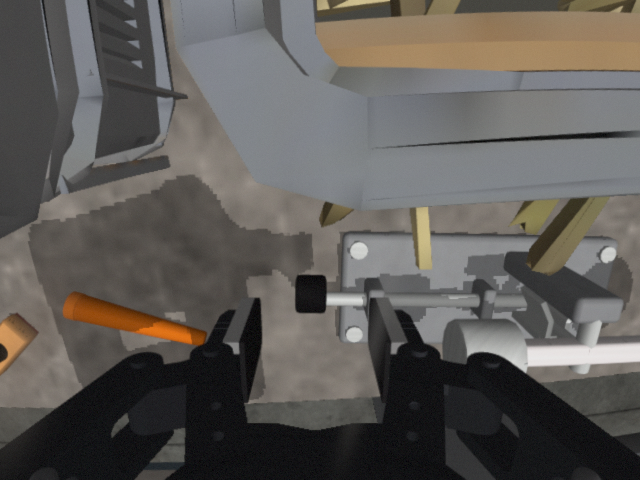

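The knob at (310,294) is centred between the fingers. I'm lowering and pinching it.

Request:
move_arm(
  plan=[
    [0,0,0,-0.1,-0.1,2,0],
    [0,0,0,-0.1,-0.1,4.3,0],
    [0,0,0,-0.1,-0.1,4.3,-0.8],
    [0,0,0,-0.1,-0.1,4.3,-0.9],
    [0,0,0,-0.1,-0.1,4.3,-1],
  ],
  squeeze=30,
)

```text
time_s: 5.0
position: [0.5086, 0.2335, 0.0699]
tool_rot: [[0.998, -0.066, 0.002], [-0.066, -0.998, 0.001], [0.002, -0.001, -1.0]]
ft_force: [-1.3, -0.3, 0.6]
grip_width: 0.0133
gripper_force: 31.5
```

Request:
move_arm(
  plan=[
    [0,0,0,0,0,0,-1],
    [0,0,0,0,0,0,-1],
  ],
)

```text
time_s: 5.2
position: [0.5086, 0.2335, 0.0697]
tool_rot: [[0.998, -0.065, 0.003], [-0.065, -0.998, 0.001], [0.003, -0.001, -1.0]]
ft_force: [-0.4, -0.2, 6.9]
grip_width: 0.0133
gripper_force: 32.4
```

Knob held (width 13.3 mm). I'm swinging it along the arc.

Request:
move_arm(
  plan=[
    [0,0,0,-0.7,0,-0.3,-1],
    [0,0,0,-1.5,0,-0.5,-1],
    [0,0,0,-2.2,0,-0.65,-1],
    [0,0,0,-3,0,-0.7,-1],
    [0,0,0,-3.7,0,-0.65,-1],
  ],
)

```text
time_s: 5.7
position: [0.4728, 0.2365, 0.0764]
tool_rot: [[0.998, -0.066, 0.007], [-0.066, -0.998, 0.002], [0.007, -0.002, -1.0]]
ft_force: [6.0, 2.1, 3.8]
grip_width: 0.0138
gripper_force: 32.2
```

Request:
move_arm(
  plan=[
    [0,0,0,-0.8,0,0.12,-1],
    [0,0,0,-1.5,0,0.33,-1],
    [0,0,0,-2.2,0,0.58,-1],
    [0,0,0,-2.2,0,0.58,-1],
    [0,0,0,-2.2,0,0.58,-1],
  ],
)

```text
time_s: 6.2
position: [0.4499, 0.2384, 0.0706]
tool_rot: [[0.998, -0.065, 0.004], [-0.065, -0.998, 0.003], [0.004, -0.003, -1.0]]
ft_force: [-0.8, 4.3, 8.6]
grip_width: 0.0137
gripper_force: 33.5
```

```bash
python3 - <<'E'
from h import *
S=env.get_image("side");T=env.get_image("top")
save(S,"s3.png",(270,195,390,345),4)
for n,p in(("side",S),("top",T)):
  for q in env.tip_of("arrest_knob",p)[:2]: print(n,q["pixel"],q["conf"],np.round(atz(p,q["pixel"],.085),4))
o=env.observe();print(o["position"],o["grip_width"],o["ft_force"])
E
```

```text
side [320.1, 300.1] 0.73 [0.4582 0.2356 0.085 ]
top [412.2, 257.1] 0.22 [ 0.4607 -0.2409  0.085 ]
[0.44992001 0.23835591 0.07061366] 0.013445991762292414 [0.05096664 4.66619016 9.07894542]
```

View pics/s3.png

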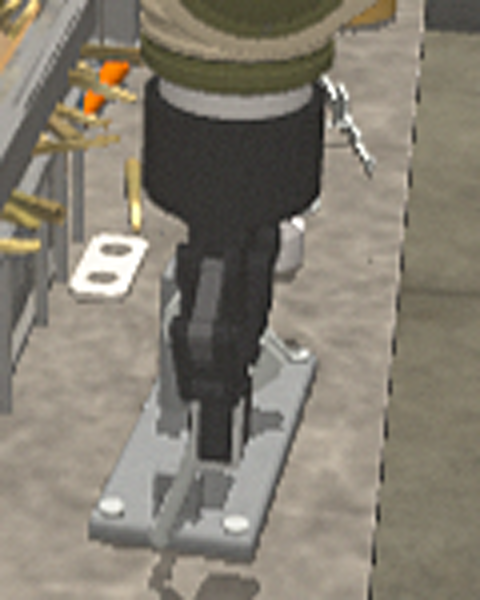

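The rod now leans toward the robot, with the knob moved 59 of 61 mm. I'll wait, then check the beam.

Request:
move_arm(
  plan=[
    [0,0,0,-0.1,0,0,-1],
    [0,0,0,-0.1,0,0,-1],
    [0,0,0,-0.1,0,0,-1],
    [0,0,0,-0.1,0,0,-1],
    [0,0,0,-0.1,0,0,-1],
  ],
)

```text
time_s: 6.9
position: [0.4496, 0.2384, 0.0706]
tool_rot: [[0.998, -0.065, 0.005], [-0.065, -0.998, 0.003], [0.005, -0.003, -1.0]]
ft_force: [1.6, 5.2, 5.2]
grip_width: 0.013
gripper_force: 33.2
```

```bash
python3 - <<'E'
from h import *
W=env.get_image("wrist")
for k in("beam","check_weight","arrest"):
  for q in env.outline_of(k,W)[:2]: print(k,np.round(q["bbox"]),q["conf"])
def pr(ang):
  # counterpoise & pan centre predicted pixels, pivot (.4695,.094,.085)
  c,s=np.cos(ang),np.sin(ang);f=lambda y,h:[.4695+.065*(y*c-0),.094+y*c-h*s,.085+y*s+h*c]
  return np.round(proj(W,[f(.055,0),f(.035,0),f(-.06,0),f(-.07,.0)]))
print(pr(0).tolist(),pr(.12).tolist())
save(W,"w4.png",(320,140,640,380),2)
E
```

```text
beam [570. 274. 140.  99.] 0.73
check_weight [466. 284. 341. 133.] 0.38
arrest [468. 282. 343. 140.] 0.56
[[559.0, 255.0], [610.0, 255.0], [788.0, 254.0], [799.0, 254.0]] [[572.0, 261.0], [618.0, 259.0], [775.0, 249.0], [785.0, 249.0]]
```

View pics/w4.png

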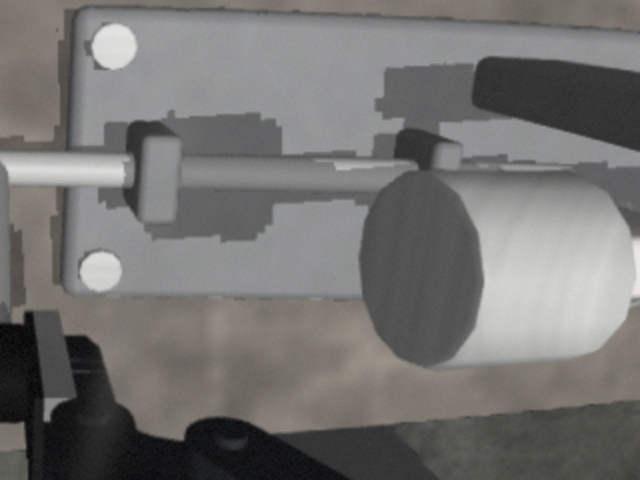

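The counterpoise is tilted, with its free end at (421,268) nearer the camera, so the beam has tipped. I'm swinging the lever back.

Request:
move_arm(
  plan=[
    [0,0,0,0.8,0,-0.29,-1],
    [0,0,0,1.5,0,-0.47,-1],
    [0,0,0,2.3,0,-0.6,-1],
    [0,0,0,3,0,-0.63,-1],
  ],
)

```text
time_s: 7.5
position: [0.4763, 0.2361, 0.0753]
tool_rot: [[0.998, -0.065, -0.004], [-0.065, -0.998, 0.001], [-0.004, -0.001, -1.0]]
ft_force: [-5.2, 4.4, -0.9]
grip_width: 0.0133
gripper_force: 33.0
```

Request:
move_arm(
  plan=[
    [0,0,0,0.8,0,0.05,-1],
    [0,0,0,1.5,0,0.18,-1],
    [0,0,0,2.3,0,0.41,-1],
    [0,0,0,3.1,0,0.73,-1],
    [0,0,0,3.1,0,0.73,-1],
  ],
)

```text
time_s: 8.0
position: [0.5079, 0.2335, 0.068]
tool_rot: [[0.998, -0.065, -0.003], [-0.065, -0.998, 0.0], [-0.003, 0.0, -1.0]]
ft_force: [-5.4, 1.4, 3.8]
grip_width: 0.0131
gripper_force: 33.7
```

Request:
move_arm(
  plan=[
    [0,0,0,0.1,0,0,-1],
    [0,0,0,0.1,0,0,-1],
    [0,0,0,0.1,0,0,-1],
    [0,0,0,0.1,0,0,-1],
  ],
)

```text
time_s: 8.4
position: [0.508, 0.2335, 0.068]
tool_rot: [[0.998, -0.065, -0.004], [-0.065, -0.998, 0.0], [-0.004, 0.0, -1.0]]
ft_force: [-8.2, 1.4, 4.9]
grip_width: 0.0135
gripper_force: 34.0
```

The lever is back against its stop (x 0.508). I'm releasing it, lifting, and going to the tweezers.

Request:
move_arm(
  plan=[
    [0,0,0,-0.2,0,0,-0.2],
    [0,0,0,-0.2,0,0,0],
    [0,0,0,-0.2,0,-4,0],
    [0,0,0,-0.2,0,-8.5,0],
    [0,0,0,-0.2,0,-13.2,0],
  ],
)

```text
time_s: 8.9
position: [0.5079, 0.2332, 0.2015]
tool_rot: [[0.998, -0.065, -0.0], [-0.065, -0.998, -0.0], [-0.0, 0.0, -1.0]]
ft_force: [0.5, 0.9, -0.2]
grip_width: 0.0429
gripper_force: 0.0
```

Request:
move_arm(
  plan=[
    [0,0,0,-0.3,4.5,0,0],
    [0,0,0,-0.5,9.2,0,0],
    [0,0,0,-0.8,14,0,0],
    [0,0,0,-1,18.7,0,0],
  ],
)

```text
time_s: 9.3
position: [0.4854, 0.0456, 0.2003]
tool_rot: [[0.998, -0.065, 0.001], [-0.065, -0.998, -0.001], [0.001, 0.0, -1.0]]
ft_force: [1.1, 0.0, 0.3]
grip_width: 0.0425
gripper_force: 0.0
```

Request:
move_arm(
  plan=[
    [0,0,0,-0.3,4.5,0,0],
    [0,0,0,-0.5,9.2,0,0],
    [0,0,0,-0.8,14,0,0],
    [0,0,0,-1,18.7,0,0],
  ],
)

```text
time_s: 9.7
position: [0.4631, -0.1408, 0.2003]
tool_rot: [[0.998, -0.066, 0.001], [-0.066, -0.998, -0.001], [0.001, 0.001, -1.0]]
ft_force: [0.5, -0.9, 1.5]
grip_width: 0.0425
gripper_force: 0.0
```

Request:
move_arm(
  plan=[
    [0,0,0,-0.3,4.5,0,0],
    [0,0,0,-0.5,9.2,0,0],
    [0,0,0,-0.8,14,0,0],
    [0,0,0,-1,18.7,0,0],
  ],
)

```text
time_s: 10.1
position: [0.4407, -0.3269, 0.2003]
tool_rot: [[0.998, -0.066, 0.001], [-0.066, -0.998, -0.001], [0.001, 0.001, -1.0]]
ft_force: [0.2, 0.3, 0.4]
grip_width: 0.0423
gripper_force: 0.0
```

Request:
move_arm(
  plan=[
    [0,0,-8,0,0,0,0.5],
    [0,0,-16,0,0,0,0.5],
    [0,0,-24,0,0,0,0.5],
    [0,0,-32,0,0,0,0.5],
    [0,0,-40,0,0,0,0.5],
  ],
)

```text
time_s: 10.6
position: [0.4413, -0.3249, 0.2001]
tool_rot: [[0.803, 0.596, 0.0], [0.596, -0.803, -0.001], [-0.0, 0.001, -1.0]]
ft_force: [1.1, 0.4, -0.6]
grip_width: 0.064
gripper_force: 0.0
```

Request:
move_arm(
  plan=[
    [0,0,-8,0,0,0,0.5],
    [0,0,-16,0,0,0,0.5],
    [0,0,-24,0,0,0,0.5],
    [0,0,-32,0,0,0,0.5],
    [0,0,-40,0,0,0,0.5],
  ],
)

```text
time_s: 11.1
position: [0.4414, -0.3249, 0.2001]
tool_rot: [[0.232, 0.973, 0.0], [0.973, -0.232, -0.001], [-0.001, 0.001, -1.0]]
ft_force: [-0.7, 0.0, -0.2]
grip_width: 0.064
gripper_force: 0.0
```

Request:
move_arm(
  plan=[
    [0,0,-8,0,0,0,0.5],
    [0,0,-16,0,0,0,0.5],
    [0,0,-23,0,0,0,0.5],
    [0,0,-23,0,0,0,0.5],
  ],
)

```text
time_s: 11.5
position: [0.4413, -0.3248, 0.2001]
tool_rot: [[-0.162, 0.987, 0.0], [0.987, 0.162, -0.001], [-0.001, 0.0, -1.0]]
ft_force: [-0.2, 0.6, 0.1]
grip_width: 0.0641
gripper_force: 0.0
```

```bash
python3 - <<'E'
from h import *
W=env.get_image("wrist");S=env.get_image("side");T=env.get_image("top");save(W,"w5.png")
for k,z in(("tweezers",0),("tip_left",.0045),("tip_right",.0045),("grip_left",.012),("grip_right",.012)):
  for n,p in(("w",W),("t",T)):
    for q in env.tip_of(k,p)[:2]: print(k,n,np.round(q["pixel"]),round(q["conf"],2),np.round(atz(p,q["pixel"],z),4))
for n,p in(("t",T),("s",S)):
  for k,z in(("arrest_knob",.085),("check_weight",.098)):
    for q in env.tip_of(k,p)[:2]: print(k,n,np.round(q["pixel"]),round(q["conf"],2),np.round(atz(p,q["pixel"],z),4))
o=env.observe();print(o["time_s"],o["position"],np.round(o["tool_rot"],3),np.round(o["q"]),o["grip_width"]);print("cam",-np.array(W["R"]).T@W["t"])
E
```

```text
tweezers w [324. 294.] 0.55 [ 0.4622 -0.3982  0.    ]
tip_left w [296. 134.] 0.72 [ 0.414  -0.2579  0.0045]
tip_left t [417. 279.] 0.65 [ 0.4132 -0.2622  0.0045]
tip_right w [350. 133.] 0.56 [ 0.4587 -0.2494  0.0045]
tip_right t [415. 260.] 0.38 [ 0.4553 -0.2575  0.0045]
grip_left w [303. 219.] 0.69 [ 0.4311 -0.3273  0.012 ]
grip_left t [448. 196.] 0.74 [ 0.6051 -0.3332  0.012 ]
grip_left t [263. 254.] 0.26 [0.4701 0.0921 0.012 ]
grip_right w [349. 219.] 0.83 [ 0.4707 -0.3203  0.012 ]
grip_right t [441. 254.] 0.52 [ 0.4692 -0.317   0.012 ]
grip_right t [374. 218.] 0.44 [ 0.5517 -0.1637  0.012 ]
arrest_knob t [194. 233.] 0.48 [0.5112 0.2355 0.085 ]
check_weight t [348. 256.] 0.59 [ 0.4614 -0.1018  0.098 ]
check_weight t [303. 258.] 0.56 [ 0.4583 -0.0029  0.098 ]
arrest_knob s [293. 300.] 0.79 [0.5056 0.2439 0.085 ]
check_weight s [349. 215.] 0.7 [ 0.4388 -0.1552  0.098 ]
check_weight s [330. 236.] 0.69 [ 0.4691 -0.0201  0.098 ]
12.35 [ 0.44128591 -0.32445072  0.20002491] [[-0.161  0.987  0.   ]
 [ 0.987  0.161 -0.   ]
 [-0.     0.    -1.   ]] [-49.  23.  78.   0.  79. -58.] 0.06403691823751942
cam [ 0.42869403 -0.25444413  0.34303213]
```

View pics/w5.png

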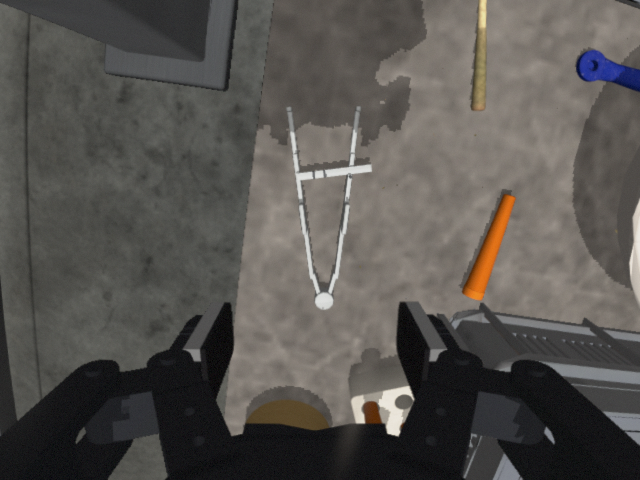

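The tweezers show from hinge (324,300) to tips (290,108) and (358,108), lined up with the tool. The plates measure 40 mm apart, as given. I'm going down on the plates.

Request:
move_arm(
  plan=[
    [0,0,0,0.1,0.9,4.5,0.5],
    [0,0,0,0.1,0.9,9,0.5],
    [0,0,0,0.1,0.9,13.5,0.5],
    [0,0,0,0.1,0.9,16.5,0.5],
    [0,0,0,0.1,0.9,16.5,0.5],
  ],
  squeeze=40,
)

```text
time_s: 12.85
position: [0.4485, -0.3205, 0.0317]
tool_rot: [[-0.161, 0.987, -0.005], [0.987, 0.161, 0.006], [0.006, -0.004, -1.0]]
ft_force: [-0.2, -0.7, 1.0]
grip_width: 0.0636
gripper_force: 0.0
```

Request:
move_arm(
  plan=[
    [0,0,0,0,0,1.5,0.5],
    [0,0,0,0,0,2.5,0.5],
    [0,0,0,0,0,3,0.5],
    [0,0,0,0,0,3,0.2],
  ],
)

```text
time_s: 13.25
position: [0.4501, -0.3221, 0.0054]
tool_rot: [[-0.161, 0.987, 0.0], [0.987, 0.161, -0.0], [-0.0, 0.0, -1.0]]
ft_force: [-0.6, 0.8, -0.2]
grip_width: 0.0518
gripper_force: 0.0
```

Request:
move_arm(
  plan=[
    [0,0,0,0,0,0,0],
    [0,0,0,0,0,0,-0.1],
    [0,0,0,0,0,0,-0.18],
    [0,0,0,0,0,0,-0.18],
    [0,0,0,0,0,0,-0.18],
  ],
)

```text
time_s: 13.75
position: [0.4504, -0.3223, 0.0066]
tool_rot: [[-0.161, 0.987, 0.001], [0.987, 0.161, -0.001], [-0.002, 0.001, -1.0]]
ft_force: [-0.7, 0.5, 8.2]
grip_width: 0.0351
gripper_force: 9.5
```

Gripped at 35 mm with the spring reading 9.5 N. I'll lift and look.

Request:
move_arm(
  plan=[
    [0,0,0,0,0,-1,-0.18],
    [0,0,0,0,0,-4,-0.18],
    [0,0,0,0,0,-9,-0.18],
    [0,0,0,0,0,-14,-0.18],
    [0,0,0,0,0,-18.5,-0.18],
  ],
)

```text
time_s: 14.25
position: [0.4499, -0.3218, 0.1935]
tool_rot: [[-0.161, 0.987, 0.001], [0.987, 0.161, -0.001], [-0.002, 0.001, -1.0]]
ft_force: [-0.2, -0.1, -0.8]
grip_width: 0.0351
gripper_force: 6.9
```

Request:
move_arm(
  plan=[
    [0,0,0,0,0,0,-0.18],
    [0,0,0,0,0,0,-0.18],
  ],
)

```text
time_s: 14.45
position: [0.45, -0.322, 0.1913]
tool_rot: [[-0.161, 0.987, 0.002], [0.987, 0.161, -0.002], [-0.002, 0.001, -1.0]]
ft_force: [0.5, -0.1, -1.4]
grip_width: 0.0349
gripper_force: 6.9
```

```bash
python3 - <<'E'
from h import *
o=env.observe();R=np.array(o["tool_rot"]);t=np.array(o["position"]);zu=t[2]-.0066
W=env.get_image("wrist");T=env.get_image("top");S=env.get_image("side");save(W,"w6.png")
for k,z in(("tweezers",0),("tip_left",.0045),("tip_right",.0045),("grip_left",.012),("grip_right",.012)):
  for n,p in(("w",W),("t",T)):
    for q in env.tip_of(k,p)[:1]:
      X=atz(p,q["pixel"],zu+z);print(k,n,np.round(q["pixel"]),round(q["conf"],2),np.round(X,4),"tool mm",np.round(R.T@(X-t)*1000,1))
print(o["time_s"],t,np.round(R,3),o["grip_width"],o["gripper_force"])
for n,p in(("w",W),("t",T),("s",S)):
  for q in env.outline_of("check_weight",p)[:3]: print(n,q["bbox"],q["conf"])
E
```

```text
tip_left w [263. 139.] 0.89 [ 0.4197 -0.2564  0.1892] tool mm [ 69.7 -19.4   1.9]
tip_left t [333. 219.] 0.37 [ 0.5347 -0.0667  0.1892] tool mm [238.3 124.6   1.8]
tip_right w [366. 138.] 0.62 [ 0.4562 -0.2501  0.1892] tool mm [70.  17.7  2. ]
tip_right t [424. 257.] 0.39 [ 0.4586 -0.2501  0.1892] tool mm [69.5 20.   2. ]
grip_left w [272. 322.] 0.83 [ 0.4326 -0.3246  0.1967] tool mm [  0.2 -17.6  -5.4]
grip_left t [458. 268.] 0.51 [ 0.4368 -0.3181  0.1967] tool mm [  6.  -12.4  -5.4]
grip_right w [356. 322.] 0.61 [ 0.4654 -0.3192  0.1967] tool mm [ 0.2 15.6 -5.4]
14.45 [ 0.45000021 -0.32198652  0.19125723] [[-0.161  0.987  0.002]
 [ 0.987  0.161 -0.002]
 [-0.002  0.001 -1.   ]] 0.03487036479169958 6.921938868545112
w [471.1, 56.9, 14.9, 112.3] 0.44
t [347.1, 258.9, 15.8, 20.9] 0.73
t [303.1, 256.1, 12.9, 14.9] 0.71
s [329.8, 231.1, 15.0, 20.3] 0.77
s [318.4, 282.8, 57.5, 97.1] 0.74
s [338.1, 255.1, 14.9, 12.1] 0.5
```

View pics/w6.png

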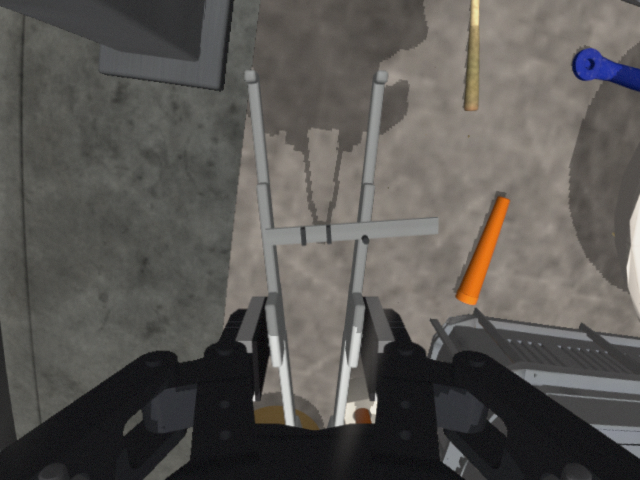

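The tweezers are held straight: tips at (263,139) and (366,138), 37 mm apart and centred within 1 mm. I'm carrying them above the pan weight and will measure again there.

Request:
move_arm(
  plan=[
    [0,0,0,3,0.8,0,-0.18],
    [0,0,0,7,1.9,0,-0.18],
    [0,0,0,11,3,0,-0.18],
    [0,0,0,14,3.8,0,-0.18],
    [0,0,0,17,4.6,0,-0.18],
  ],
)

```text
time_s: 15.75
position: [0.4681, -0.1454, 0.1902]
tool_rot: [[-0.161, 0.987, 0.0], [0.987, 0.161, -0.0], [-0.0, 0.0, -1.0]]
ft_force: [0.5, -1.2, 0.0]
grip_width: 0.035
gripper_force: 6.9
```

Request:
move_arm(
  plan=[
    [0,0,0,2.5,0.7,0,-0.18],
    [0,0,0,5,1.4,0,-0.18],
    [0,0,0,6.4,1.7,0,-0.18],
    [0,0,0,6.4,1.7,0,-0.18],
  ],
)

```text
time_s: 16.15
position: [0.4745, -0.0798, 0.1902]
tool_rot: [[-0.163, 0.987, 0.0], [0.987, 0.163, 0.0], [0.0, 0.0, -1.0]]
ft_force: [-0.3, 0.4, -0.8]
grip_width: 0.0351
gripper_force: 6.9
```

```bash
python3 - <<'E'
from h import *
o=env.observe();R=np.array(o["tool_rot"]);t=np.array(o["position"]);zu=t[2]-.0066
W=env.get_image("wrist");save(W,"w7.png")
for k,z in(("tip_left",zu+.0045),("tip_right",zu+.0045),("check_weight",.098)):
    for q in env.tip_of(k,W)[:2]:
      X=atz(W,q["pixel"],z);print(k,np.round(q["pixel"]),round(q["conf"],2),np.round(X,4),"tool mm",np.round(R.T@(X-t)*1000,1))
for q in env.outline_of("check_weight",W)[:2]: print(q["bbox"],q["conf"],np.round(R.T@(atz(W,q["bbox"][:2],.135)-t)*1000,1))
print(o["time_s"],t,o["grip_width"],o["gripper_force"],proj(W,[t+R@[.07,0,0]]))
E
```

```text
tip_left [264. 134.] 0.87 [ 0.4443 -0.0125  0.1881] tool mm [ 71.3 -18.8   2.1]
tip_right [368. 136.] 0.97 [ 0.4814 -0.007   0.1881] tool mm [70.6 18.7  2.1]
check_weight [295. 238.] 0.81 [ 0.4608 -0.0738  0.098 ] tool mm [  8.1 -12.6  92.2]
check_weight [318. 123.] 0.72 [ 0.4631 -0.0035  0.098 ] tool mm [77.1  1.2 92.2]
[319.6, 124.2, 55.1, 52.6] 0.81 [75.8  1.9 55.2]
[297.2, 250.4, 42.0, 62.1] 0.61 [11.3 -9.8 55.2]
16.15 [ 0.47451477 -0.07976036  0.19015611] 0.03506837074587601 6.919362097105477 [[316.61218826 137.47555688]]
```

View pics/w7.png

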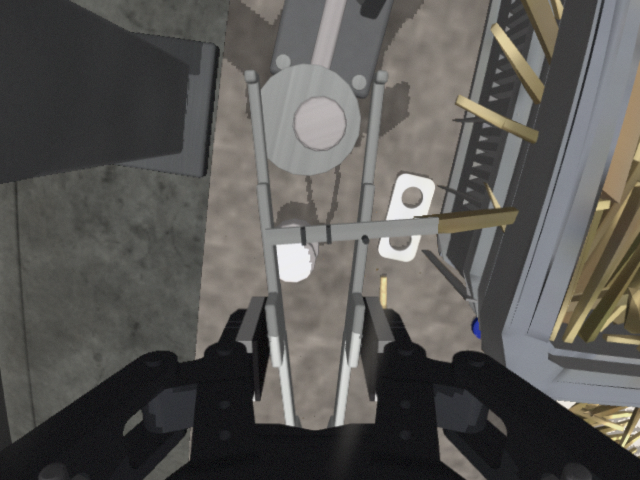

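The weight's knob is at (320,124) between the tips at (264,134) and (368,136). The loose larger weight sits below at (296,250), and the gauge plate is clear. I'm shifting 6 mm forward and 2 mm across, then going down.

Request:
move_arm(
  plan=[
    [0,0,0,0.6,0.2,0,-0.18],
    [0,0,0,0.6,0.2,1.5,-0.18],
    [0,0,0,0.6,0.2,3,-0.18],
    [0,0,0,0.6,0.2,3.8,-0.18],
    [0,0,0,0.6,0.2,3.8,-0.18],
  ],
)

```text
time_s: 16.9
position: [0.4752, -0.0746, 0.1512]
tool_rot: [[-0.16, 0.987, -0.002], [0.987, 0.16, 0.001], [0.001, -0.002, -1.0]]
ft_force: [0.9, 0.7, 0.0]
grip_width: 0.0351
gripper_force: 6.9
```

```bash
python3 - <<'E'
from h import *
o=env.observe();R=np.array(o["tool_rot"]);t=np.array(o["position"]);zu=t[2]-.0066
W=env.get_image("wrist");S=env.get_image("side")
for k,z in(("tip_left",zu+.0045),("tip_right",zu+.0045)):
    for q in env.tip_of(k,W)[:1]:
      X=atz(W,q["pixel"],z);print(k,np.round(q["pixel"]),round(q["conf"],2),"tool mm",np.round(R.T@(X-t)*1000,1))
for q in env.outline_of("check_weight",W)[:2]: print(q["bbox"],q["conf"],np.round(R.T@(atz(W,q["bbox"][:2],.135)-t)*1000,1))
print(t,o["ft_force"],o["grip_width"])
E
```

```text
tip_left [263. 135.] 0.83 tool mm [ 70.9 -19.4   2.2]
tip_right [367. 137.] 0.71 tool mm [70.1 18.3  2.1]
[317.4, 134.1, 66.3, 60.0] 0.73 [71.1  0.4 16.3]
[290.6, 275.9, 58.3, 65.3] 0.58 [ 11.5 -11.1  16.3]
[ 0.47519709 -0.07458616  0.15124301] [0.87002311 0.71805219 0.01469446] 0.035113142437430335
```

Request:
move_arm(
  plan=[
    [0,0,0,0,0.1,1,-0.18],
    [0,0,0,0,0.1,2,-0.18],
    [0,0,0,0,0.1,2.8,-0.18],
    [0,0,0,0,0.1,2.8,-0.18],
    [0,0,0,0,0.1,2.8,-0.18],
  ],
)

```text
time_s: 17.65
position: [0.4765, -0.0745, 0.1238]
tool_rot: [[-0.161, 0.987, -0.001], [0.987, 0.161, 0.0], [0.0, -0.001, -1.0]]
ft_force: [-0.3, -1.2, -1.4]
grip_width: 0.0353
gripper_force: 6.9
```

```bash
python3 - <<'E'
from h import *
o=env.observe();R=np.array(o["tool_rot"]);t=np.array(o["position"]);zu=t[2]-.0066
W=env.get_image("wrist")
for k,z in(("tip_left",zu+.0045),("tip_right",zu+.0045)):
    for q in env.tip_of(k,W)[:1]:
      X=atz(W,q["pixel"],z);print(k,np.round(q["pixel"]),round(q["conf"],2),"tool mm",np.round(R.T@(X-t)*1000,1))
for q in env.outline_of("check_weight",W)[:1]: print(q["bbox"],q["conf"],np.round(R.T@(atz(W,q["bbox"][:2],.135)-t)*1000,1))
m=proj(W,[t+R@[.07,0,-.005]]);print(m)
print(t,o["ft_force"],o["grip_width"])
E
```

```text
tip_left [262. 137.] 0.8 tool mm [ 70.3 -19.8   2.1]
tip_right [363. 140.] 0.85 tool mm [69.2 16.8  2.1]
[284.9, 286.1, 64.5, 84.9] 0.82 [ 17.9 -11.5 -11.2]
[[316.62688764 137.51080402]]
[ 0.47648224 -0.07449228  0.12376271] [-0.29657751 -1.18711152 -1.36830849] 0.03527736446223531
```

Request:
move_arm(
  plan=[
    [0,0,0,0,0,0,-0.24],
    [0,0,0,0,0,0,-0.3],
    [0,0,0,0,0,0,-0.36],
    [0,0,0,0,0,0,-0.42],
    [0,0,0,0,0,0,-0.485],
  ],
  squeeze=40,
)

```text
time_s: 18.35
position: [0.4765, -0.0745, 0.124]
tool_rot: [[-0.161, 0.987, 0.0], [0.987, 0.161, -0.0], [-0.0, 0.0, -1.0]]
ft_force: [0.0, -0.5, -0.3]
grip_width: 0.0225
gripper_force: 11.4
```

Request:
move_arm(
  plan=[
    [0,0,0,0,0,0,-0.485],
    [0,0,0,0,0,0,-0.485],
    [0,0,0,0,0,0,-0.485],
  ],
)

```text
time_s: 18.65
position: [0.4765, -0.0745, 0.124]
tool_rot: [[-0.161, 0.987, 0.0], [0.987, 0.161, -0.0], [-0.0, 0.0, -1.0]]
ft_force: [-0.0, -0.7, -0.7]
grip_width: 0.0222
gripper_force: 11.4
```

```bash
python3 - <<'E'
from h import *
o=env.observe();R=np.array(o["tool_rot"]);t=np.array(o["position"]);zu=t[2]-.008
W=env.get_image("wrist")
for k,z in(("tip_left",zu+.0045),("tip_right",zu+.0045)):
    for q in env.tip_of(k,W)[:1]:
      X=atz(W,q["pixel"],z);print(k,np.round(q["pixel"]),round(q["conf"],2),"tool mm",np.round(R.T@(X-t)*1000,1))
for q in env.outline_of("check_weight",W)[:2]: print(q["bbox"],q["conf"],np.round(R.T@(atz(W,q["bbox"][:2],.135)-t)*1000,1))
# tongue: bright profile along image row band for ribs/arm
c=W["color"].astype(int).sum(2)//3
for r in (226,230,234,238): print(r,c[r,240:400:3].tolist())
print(t,o["ft_force"],o["grip_width"],o["gripper_force"])
E
```

```text
[285.9, 282.8, 65.1, 78.1] 0.94 [ 19.1 -11.2 -11. ]
[312.7, 133.9, 74.8, 75.2] 0.81 [ 71.2  -1.4 -11. ]
226 [123, 124, 125, 119, 115, 115, 113, 114, 111, 111, 110, 111, 84, 84, 81, 119, 138, 136, 106, 96, 118, 122, 90, 78, 112, 114, 113, 113, 116, 117, 113, 77, 109, 139, 139, 120, 120, 122, 116, 118, 111, 113, 115, 113, 118, 120, 121, 122, 125, 127, 131, 134, 135, 136]
230 [115, 120, 119, 118, 121, 117, 116, 115, 113, 110, 98, 73, 79, 84, 79, 114, 139, 134, 133, 134, 133, 133, 132, 135, 133, 131, 134, 133, 94, 39, 129, 133, 131, 132, 133, 131, 128, 40, 78, 134, 131, 135, 133, 132, 132, 132, 133, 133, 134, 132, 129, 132, 134, 135]
234 [118, 117, 117, 116, 120, 118, 118, 114, 115, 108, 75, 78, 78, 80, 79, 117, 140, 136, 137, 138, 136, 136, 137, 137, 136, 134, 134, 134, 99, 59, 130, 136, 135, 114, 93, 133, 132, 57, 72, 134, 135, 135, 134, 135, 133, 134, 135, 133, 135, 133, 134, 135, 135, 137]
238 [116, 114, 112, 112, 112, 115, 118, 116, 113, 77, 79, 79, 81, 80, 78, 115, 139, 140, 138, 139, 137, 140, 140, 140, 141, 139, 138, 138, 100, 59, 134, 138, 138, 55, 56, 116, 133, 58, 83, 139, 138, 139, 136, 137, 138, 138, 138, 136, 139, 138, 137, 139, 138, 139]
[ 0.47654724 -0.07452424  0.12401044] [-0.00392863 -0.67115886 -0.67550635] 0.022209710586396886 11.356854471378028
```

The marker on the right arm (column 340) sits midway between the ribs (326 and 352), and the width is 22.2 mm. I'm lifting slowly.

Request:
move_arm(
  plan=[
    [0,0,0,0,0,-0.2,-0.485],
    [0,0,0,0,0,-0.4,-0.485],
    [0,0,0,0,0,-0.6,-0.485],
    [0,0,0,0,0,-0.8,-0.485],
    [0,0,0,0,0,-1,-0.485],
  ],
)

```text
time_s: 19.35
position: [0.4765, -0.0745, 0.1342]
tool_rot: [[-0.161, 0.987, 0.0], [0.987, 0.161, -0.0], [-0.0, 0.0, -1.0]]
ft_force: [-0.2, -0.0, -0.8]
grip_width: 0.0225
gripper_force: 11.3
```

Request:
move_arm(
  plan=[
    [0,0,0,0,0,-0.4,-0.485],
    [0,0,0,0,0,-0.8,-0.485],
    [0,0,0,0,0,-1.2,-0.485],
    [0,0,0,0,0,-1.6,-0.485],
    [0,0,0,0,0,-2,-0.485],
  ],
)

```text
time_s: 19.85
position: [0.4765, -0.0745, 0.1544]
tool_rot: [[-0.161, 0.987, 0.0], [0.987, 0.161, -0.0], [-0.0, 0.0, -1.0]]
ft_force: [0.1, -0.3, -0.5]
grip_width: 0.0224
gripper_force: 11.3
```

Request:
move_arm(
  plan=[
    [0,0,0,0,0,-0.6,-0.485],
    [0,0,0,0,0,-1.2,-0.485],
    [0,0,0,0,0,-1.8,-0.485],
    [0,0,0,0,0,-2.2,-0.485],
    [0,0,0,0,0,-2.5,-0.485],
  ],
)

```text
time_s: 20.35
position: [0.4766, -0.0746, 0.1795]
tool_rot: [[-0.161, 0.987, 0.0], [0.987, 0.161, -0.0], [-0.0, 0.0, -1.0]]
ft_force: [0.2, 0.8, -0.3]
grip_width: 0.0224
gripper_force: 11.3
```

Request:
move_arm(
  plan=[
    [0,0,0,0,0,0,-0.485],
    [0,0,0,0,0,0,-0.485],
    [0,0,0,0,0,0,-0.485],
    [0,0,0,0,0,0,-0.485],
    [0,0,0,0,0,0,-0.485],
  ],
)

```text
time_s: 20.85
position: [0.4765, -0.0745, 0.1789]
tool_rot: [[-0.161, 0.987, -0.0], [0.987, 0.161, 0.0], [0.0, -0.0, -1.0]]
ft_force: [-0.4, -0.6, -0.5]
grip_width: 0.0222
gripper_force: 11.3
```

```bash
python3 - <<'E'
from h import *
o=env.observe();R=np.array(o["tool_rot"]);t=np.array(o["position"])
W=env.get_image("wrist");S=env.get_image("side");T=env.get_image("top")
for n,p in(("w",W),("s",S),("t",T)):
  for k in ("check_weight","arrest_knob"):
    for q in env.outline_of(k,p)[:3]: print(n,k,np.round(q["bbox"]),q["conf"])
for X in([.465,-.006,.098],[.465,-.006,.135],[.465,-.006,.148],[.465,-.006,.185]): print(X[2],proj(S,[X]),proj(W,[X]))
c=W["color"].astype(int).sum(2)//3
for r in (230,238): print(r,c[r,300:372:2].tolist())
print(o["time_s"],t,o["ft_force"],o["grip_width"],o["gripper_force"],np.abs(o["qvel"]).max())
E
```

```text
w check_weight [313. 132.  75.  74.] 0.71
w check_weight [290. 261.  54.  67.] 0.65
w arrest_knob [340. 250.  32. 355.] 0.59
s check_weight [332. 209.  12.  22.] 0.66
s check_weight [339. 254.  16.  13.] 0.55
s arrest_knob [309. 306.  42.  50.] 0.78
0.098 [[331.36407177 238.40468309]] [[314.95568796 137.05084597]]
0.135 [[331.96175161 222.73425063]] [[315.20491232 137.73063014]]
0.148 [[332.17519886 217.13021301]] [[315.31759302 138.03800095]]
0.185 [[332.7927021  200.89472963]] [[315.75506692 139.23147958]]
230 [138, 138, 140, 138, 139, 139, 139, 139, 139, 138, 137, 136, 99, 41, 51, 132, 137, 137, 137, 137, 138, 137, 136, 137, 133, 53, 43, 82, 138, 137, 137, 137, 137, 139, 138, 137]
238 [144, 145, 144, 146, 143, 144, 144, 143, 143, 143, 144, 143, 104, 63, 71, 141, 145, 142, 144, 89, 53, 60, 68, 140, 139, 56, 61, 86, 143, 145, 143, 143, 143, 143, 143, 144]
20.85 [ 0.47649868 -0.0745066   0.17889447] [-0.43784633 -0.56663752 -0.51123357] 0.0222341565055632 11.334212115034461 0.05408124252083494
```

The side view puts the weight at rows 198–220, which matches a 5 cm lift. It hangs upright, the lever is still arrested, and the gap is steady at the mark. I'm handing in.

```bash
python3 -c "
from rig import env
print(env.close_job())"
```

```text
the job is handed in; nothing more can be done
None
```

The job is handed in, no verdict shown: I released the beam and arrested it again, and the tweezers at the marked gap hold the check weight upright about 5 cm above its pan.

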